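# Lock the soap saver's T-toggle

## Task

Lock the soap saver with its T-toggle: lift the toggle out of the white ceramic holder, feel for the slot in the steel clamp plate on the orange soap saver, pass the T-bar down through it, press against the spring until the collar comes down to the plate, turn it a quarter turn clockwise (seen from above) to its stop and let it spring back up so that the bar sits crosswise and holds, then let go. Be gentle: never load the soap saver with more than about 40 N, and leave the other things on the ledge where they are.

Things in the scene. Friction and masses are not known exactly. Their poses are not given: they have to be found in the camera images.
- toggle_grip (a point): Centre of the white plastic paddle grip of the loose steel T-toggle (about 60 g, 67 mm tall). Paddle 30 mm long (its x) x 12 mm thick (its y) x 36 mm high, z up along the stem. Stem 7 mm in diameter below it. Starts upright in the holder; half a turn about z makes no difference.
- toggle_bar (a point): Centre of the toggle's steel T-bar, 28 mm long (along x, same way as the paddle) x 8 mm wide x 6 mm high, 46 mm below the paddle's centre and 3 mm above the toggle's foot.
- toggle_collar (a point): Centre of the underside of the round collar on the toggle's stem (18 mm in diameter, 4 mm thick), 20 mm above the toggle's foot and 29 mm below the paddle's centre.
- holder: White ceramic block, fixed, 64 (x) x 46 (y) x 30 mm high, origin at the centre of its underside. A pocket 33 x 11 mm, 20 mm deep, long along x, in the middle of its top holds the toggle upright; paddle and collar stand at or above its top.
- saver: Orange soap saver, held to the ledge by its suction foot (fixed): tray 132 (x) x 104 (y) mm, rim 36 mm high; origin at the centre of its underside. On it lies a steel clamp plate 50 x 72 x 5 mm with a slot through it, 32 mm long (along saver x, at x = 0) and 10 mm wide (along y). The plate is clamped up to 10 mm off to either side along y: not in this pose, to be felt or seen.
- saver_plate_mid (a point): Middle of the tray (not of the slot) at the height of the clamp plate's top face, 35 mm above the saver's origin; axes as the saver's. The toggle's collar meets the plate when the toggle's foot is 20 mm below this height.
- saver_spring (a point): Middle of the white sprung plate inside, 8 mm below the clamp plate's top face: the bar's foot meets it there and it gives way 14 mm, at 3 N rising to 7 N. With the foot 17 to 20 mm below the plate's top the bar turns freely; hard stops end a clockwise turn (seen from above) at 90 to 97 degrees. Counter-clockwise is blocked.
- saver_seat (a point): Where the bar's centre ends up in height, 27 mm above the saver's origin: turned crosswise (bar along saver y) the bar is lifted by the spring against the plate's underside, between ribs 5 mm high that keep it from turning back; the collar then stands 9 mm above the plate.
- vial: Bystander: closed amber glass vial, 24 mm in diameter, 60 mm tall; origin under its centre.
- jar: Bystander: twist-cap plastic jar, 60 mm in diameter, 55 mm tall; origin under its centre.
- pusher: Bystander: steel cuticle pusher, 130 mm long along its x, 8 mm thick, lying; origin under its middle.
- pumice: Bystander: grey pumice stone 70 x 45 x 28 mm; origin under its centre.
- mug: Bystander: blue ceramic cup, 72 mm in diameter, 90 mm tall; origin under its centre.
- brush: Bystander: wooden nail brush 90 x 36 x 29 mm; origin under its centre.
Mind the look-alikes: they are no part of the job. Leave any blue look-alike of the part that bears toggle_grip alone.

How it is judged:
On the way, in this order (a step that is already met when the one before it is completed fails the run):
1. the T-bar has gone down through the slot, lengthwise, and clear below the ribs under the plate (horizontal distance between toggle_bar and saver_plate_mid below 0.016 m and z of toggle_bar in the frame of saver below 0.0225 m and angle between the x axis of toggle_bar and the x axis of saver, either way round below 0.2 rad), for 0.1 s.
2. still pressed down, the bar has been turned crosswise (horizontal distance between toggle_bar and saver_plate_mid below 0.016 m and z of toggle_bar in the frame of saver below 0.0225 m and angle between the x axis of toggle_bar and the y axis of saver, either way round below 0.28 rad), for 0.05 s.
At the end, for the whole second after the job is handed in: The T-bar is below the clamp plate inside the soap saver (within 16 mm of its middle), crosswise to the slot within 16 degrees, sprung up between the ribs (bar centre 24.5 to 29.5 mm above the saver's origin), upright within 7 degrees, at rest and released (horizontal distance between toggle_bar and saver_plate_mid below 0.016 m and angle between the x axis of toggle_bar and the y axis of saver, either way round below 0.28 rad and z of toggle_bar in the frame of saver between 0.0245 and 0.0295 m and angle between toggle_bar's own z axis and vertical below 0.12 rad and linear speed of toggle below 0.01 m/s); the robot touches nothing.
It fails at once if the soap saver is loaded with more than 40 N by the toggle (contact force between toggle and saver above 40 N).
It fails at once if the robot itself strikes or leans on the soap saver (more than 10 N) (contact force between any of the fingers, the arm and saver above 10 N).
It fails at once if another thing on the ledge is moved by more than 15 mm (distance of any of vial, jar, pusher, pumice, mug, brush from where it was at the start of the episode above 0.015 m).
It also fails if it takes over 72 s, if anything falls off the work surface, if the arm or the gripper's body presses on something with over 40 N, if the wrist force passes 120 N, or if a joint passes its speed limit or range.

## Robot

A 7-joint arm with a two-finger parallel gripper is mounted at the origin on the work surface. World frame = base frame: x ahead of the robot, y to its left, z up, the work surface at z = 0. Lengths are in m, angles in rad, forces in N, time in s.
With the tool pointing down it reaches from about 0.425 to 0.8 m from the base axis. Payload 8.3 kg.
Tool frame: the origin (TCP) lies between the finger pads; the fingertips stand manip.nose_length ahead of it and the grasp point (between the pads) lies 3 mm ahead of it (manip.nose_length is the distance from the TCP to the fingertips, in m); z points along the fingers, y is the line along which they close (so a half turn about z gives the same grasp; the last joint's range is limited). The gripper opens to 85 mm and grips with 20 to 120 N. Pads are 22 mm wide; open, the fingers measure 114 mm over their backs; the gripper's body (76 mm by 85 mm) begins 54 mm behind the grasp point. The pads swing forward as they close: fully open they stand 13 mm farther back than shut.
Start: joints at [-1.411, 0.383, 0.016, 1.37, -0.006, 1.388, -0.046], TCP at [0.138, 0.61, 0.253] pointing down, gripper open.
Joint ranges: [-2.95, 2.95], [-0.25, 2.06], [-1.52, 1.56], [0.18, 2.33], [-1.44, 4.58], [0.02, 2.06], [-3.01, 3.01]. Speed limits (rad/s): [2.39, 2.39, 3.01, 3.01, 3.14, 3.14, 3.14].

## Interface

Orientations are given as a 3x3 rotation matrix whose columns are the frame's x, y, z axes.
In Python, from plant import status, eyes, manip gives the robot as it stands.
- The arm moves only by the shell command python3 -m creep 'ROWS' [FORCE]. ROWS is JSON, a list of rows, each a list of 3 entries, a list of its own where there are three numbers: the shift along the tool's x, y, z scaled (see below), then the turn, a rotation vector about the tool's x, y, z scaled (see below), then the closure, from -1 (fully open) to 1 (shut). In form: [[[x, y, z], [rx, ry, rz], fingers], ...]. A call has 1 to 8 rows; each row shifts and turns the commanded pose from where the row before left it, along the tool's axes as they then stand; what a row does not reach is not made up. The controller multiplies each number of a shift by 25 mm and each number of a turn by 0.08 rad. A row lasts 1/12 s, in which the tool goes at most 41.7 mm and 7.16 degrees, less where a joint would pass 70% of its speed; a pose out of reach is approached as far as the arm can. A call with a number of a shift or a turn outside -1 to 1 is refused whole. A call with a gripper value outside its range is refused whole. The fingers move at their own pace and stop on an object; FORCE is the grip in N (left out, the last holds). Time passes only in rows, so rows that do not move let the fingers close. It gives the time, the measured TCP pose, the force, the opening and the grip force at its end, in the units of the state.
- status.sense(): the state, without advancing time (a new reading comes with each control period).
- eyes.grab_frame(name): name is "scene" or "top" or "wrist"; returns (picture, depth): 400x640x3 uint8, blue, green, red; 400x640 float32, m along the optical axis (not along the pixel's ray), 0 where there is no reading.
- eyes.camera_params(name): a dict with "intrinsics" (3x3 intrinsics, pixels), "k1" (the pictures are not rectified: a ray, as slopes to the right and down, at radius r is drawn at 1 + k1 r^2 times it, then the intrinsics apply), "xyz" and "attitude" of the camera in the world. Camera axes: x right, y down, z forward; pixel columns grow to the right and rows downward; lengths in m; the calibration is good to about 2 mm. A picture is of the moment at which its call begins: read the wrist's pose just before it. camera_params takes no time and is no camera call; for the wrist camera it gives the pose at the moment of the call.
- manip.hand_in(): hands the job in; it is judged then, once.
The state is a dict: "t": time; "qpos": joint angles; "qvel": joint speeds; "effort": joint torques, N m; "position": TCP position; "ee_rot": TCP orientation; "wrist_force": force on the tool from outside, world axes, zero at the start; "wrist_torque": the same for the moment, N m; "width": finger opening in m; "grasp_force": force on a finger pad.
Only numpy, scipy, OpenCV 4.12 (cv2) and the standard library are available. Lean on these libraries where they do the work, as an engineer would, in place of code of your own. Each camera call takes 0.05 s, during which the arm holds its last target. There are 200 camera calls.

## Working session

There is one attempt and no reset: what is moved stays moved. The work goes in short steps, Python scripts to look and compute and a shell command to move; the robot and the scene stay as the last step left them, time stands still between calls to the robot, and variables do not carry over. Pictures are saved under pics/ and viewed, at most 10 in all, crops included, and the job is handed in when it is done.

```bash
ls; mkdir -p pics; cat > h.py <<'E'
import numpy as np, cv2
from plant import status, eyes, manip
def pts(name,depth):
    "world points per pixel"
    p=eyes.camera_params(name);K=np.array(p["intrinsics"],float);k=p["k1"]
    v,u=np.mgrid[0:400,0:640]
    r=rays(p,np.stack([u,v],-1).reshape(-1,2)).reshape(400,640,3)
    return r*depth[...,None]@np.array(p["attitude"]).T+np.array(p["xyz"])
def rays(p,uv):
    K=np.array(p["intrinsics"],float)
    n=cv2.undistortPoints(np.asarray(uv,np.float64).reshape(-1,1,2),K,np.array([p["k1"],0,0,0.])).reshape(-1,2)
    return np.c_[n,np.ones(len(n))]
def plane(name,uv,z,p=None):
    p=p or eyes.camera_params(name)
    d=rays(p,uv)@np.array(p["attitude"]).T;o=np.array(p["xyz"])
    return o+d*((z-o[2])/d[:,2:3])
E
python3 - <<'E'
from h import *
for n in("top","scene"):
    im,d=eyes.grab_frame(n);cv2.imwrite(f"pics/{n}0.png",im);np.save(n+"_d.npy",d)
    p=eyes.camera_params(n);print(n,p)
s=status.sense();print(s["t"],s["position"],s["ee_rot"],s["wrist_force"],s["width"],manip.nose_length)
E
```

```text
pics
top {'intrinsics': array([[422.66276322,   0.        , 322.30930558],
       [  0.        , 422.66276322, 197.97984395],
       [  0.        ,   0.        ,   1.        ]]), 'k1': -0.10259656125649716, 'xyz': array([4.51866956e-01, 1.45596959e-04, 1.13439876e+00]), 'attitude': array([[-0.02519461, -0.99134009,  0.12887997],
       [-0.99952694,  0.02270575, -0.02074468],
       [ 0.01763871, -0.12934166, -0.9914432 ]])}
scene {'intrinsics': array([[391.23242934,   0.        , 323.36122483],
       [  0.        , 391.23242934, 193.54999225],
       [  0.        ,   0.        ,   1.        ]]), 'k1': -0.0697956402345828, 'xyz': array([ 1.04636936, -0.70417494,  0.677537  ]), 'attitude': array([[ 0.82314653,  0.33228693, -0.46045106],
       [ 0.56772838, -0.49687603,  0.65635257],
       [-0.01068971, -0.80168548, -0.5976505 ]])}
0.1 [0.13797693 0.60912967 0.25235401] [[-9.75294694e-01  2.20907449e-01 -3.99334495e-04]
 [ 2.20907810e-01  9.75293083e-01 -1.77244268e-03]
 [-2.07762064e-06 -1.81687005e-03 -9.99998349e-01]] [ 0.03174142  0.02390482 -0.18867347] 0.08578213979963671 0.022
```

View pics/top0.png

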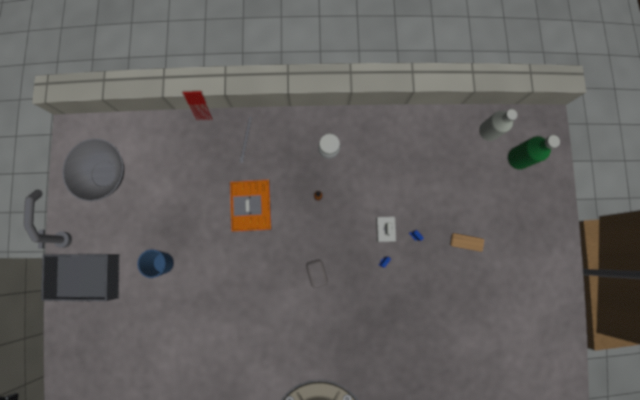

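View pics/scene0.png

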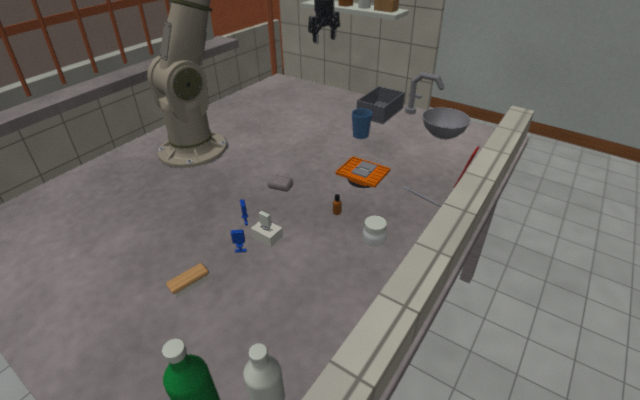

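The top view shows the holder at about (387,230) with the toggle, blue look-alikes at (417,236) and (385,262), the orange saver at (251,206) with its slot a white strip near (249,206), and the vial at (318,195). The scene view agrees. Next I measure the rough poses.

```bash
python3 - <<'E'
from h import *
im=cv2.imread("pics/top0.png");hsv=cv2.cvtColor(im,cv2.COLOR_BGR2HSV)
d=np.load("top_d.npy");P=pts("top",d)
def rect(m,z,name):
    c=max(cv2.findContours(m.astype(np.uint8),0,1)[0],key=cv2.contourArea)
    w=plane("top",c.reshape(-1,2),z)[:,:2]
    r=cv2.minAreaRect((w*1000).astype(np.float32));print(name,cv2.contourArea(c),r)
    print(' box',cv2.boxPoints(r).round(0).tolist())
box=np.zeros((400,640),bool);box[170:240,220:285]=1
H,S,V=[hsv[...,i] for i in range(3)]
rect((H<20)&(S>150)&box,0.036,"saver")
b2=np.zeros((400,640),bool);b2[205:255,365:405]=1
rect((V>150)&(S<60)&b2,0.03,"holder")
b3=np.zeros((400,640),bool);b3[195:217,235:262]=1
rect((V>165)&(S<60)&b3,0.03,"slot")
print(im[200:216,240:258,1])
print("z holder",P[214:246:3,375:400:3,2].round(3))
print("z saver",P[206,225:280:4].round(3))
E
```

```text
saver 1821.0 ((580.4615478515625, 166.81927490234375), (129.54025268554688, 101.86858367919922), 1.7306770086288452)
 box [[514.0, 216.0], [517.0, 114.0], [647.0, 118.0], [644.0, 220.0]]
holder 263.0 ((510.9046325683594, -188.3839111328125), (37.41166305541992, 55.1871337890625), 88.41490173339844)
 box [[483.0, -206.0], [538.0, -208.0], [539.0, -170.0], [484.0, -169.0]]Traceback (most recent call last):
  File "<stdin>", line 15, in <module>
  File "<stdin>", line 5, in rect
ValueError: max() iterable argument is empty
```

```bash
python3 -m creep '[[[0,0,0],[0,0,-0.8],-1],[[0,0,0],[0,0,-0.8],-1],[[0,0,0],[0,0,-0.8],-1],[[-0.9,-0.95,0],[0,0,-0.8],-1],[[-0.9,-0.95,0],[0,0,0],-1],[[-0.9,-0.95,0],[0,0,0],-1],[[-0.9,-0.95,0],[0,0,0],-1],[[-0.9,-0.95,0],[0,0,0],-1]]'
python3 - <<'E'
from h import *
s=status.sense();R=np.array(s["ee_rot"]);p=eyes.camera_params("wrist")
print(s["qpos"],R.round(3),R.T@(p["xyz"]-s["position"]),R.T@p["attitude"],p["intrinsics"][0,0],p["k1"])
E
```

```text
t: 0.77
position: [0.2538, 0.4917, 0.2528]
ee_rot: [[-0.999, -0.033, -0.0], [-0.033, 0.999, -0.001], [0.0, -0.001, -1.0]]
wrist_force: [1.5, 1.0, 0.1]
width: 0.0853
grasp_force: 0.0
[-1.18946021  0.22838876  0.04498344  1.57350233 -0.01051581  1.34083421
  0.46083808] [[-0.999 -0.033 -0.   ]
 [-0.033  0.999 -0.001]
 [ 0.    -0.001 -1.   ]] [ 0.08095784  0.00025476 -0.12094852] [[ 9.77982176e-06 -9.47838314e-01 -3.18751519e-01]
 [ 9.99999581e-01  3.00997746e-04 -8.64364128e-04]
 [ 9.15220926e-04 -3.18751377e-01  9.47837920e-01]] 283.4330126549377 0.015434437219024549
```

```bash
python3 -m creep '[[[-0.86,-0.96,0.1],[0,0,0],-1],[[-0.86,-0.96,0.1],[0,0,0],-1],[[-0.86,-0.96,0.1],[0,0,0],-1],[[-0.86,-0.96,0.1],[0,0,0],-1],[[-0.86,-0.96,0.1],[0,0,0],-1],[[-0.86,-0.96,0.1],[0,0,0],-1],[[-0.86,-0.96,0.1],[0,0,0],-1]]' >/dev/null
python3 -m creep '[[[-0.86,-0.96,0.1],[0,0,0],-1],[[-0.86,-0.96,0.1],[0,0,0],-1],[[-0.86,-0.96,0.1],[0,0,0],-1],[[-0.86,-0.96,0.1],[0,0,0],-1],[[-0.86,-0.96,0.1],[0,0,0],-1],[[-0.86,-0.96,0.1],[0,0,0],-1],[[-0.86,-0.96,0.1],[0,0,0],-1],[[0,0,0],[0,0,0],-1]]'
python3 -m creep '[[[0,0,0],[0,0,0],-1],[[0,0,0],[0,0,0],-1],[[0,0,0],[0,0,0],-1]]'
python3 - <<'E'
from h import *
import pickle
p=eyes.camera_params("wrist");im,d=eyes.grab_frame("wrist");pickle.dump((p,im,d),open("w1.pkl","wb"));cv2.imwrite("pics/w1.png",im)
print(status.sense()["qpos"])
E
```

```text
t: 2.02
position: [0.5681, 0.1598, 0.2173]
ee_rot: [[-1.0, -0.024, 0.001], [-0.024, 1.0, -0.004], [-0.0, -0.004, -1.0]]
wrist_force: [-0.9, -1.3, -0.4]
width: 0.0856
grasp_force: 0.0
t: 2.27
position: [0.5641, 0.1687, 0.218]
ee_rot: [[-0.999, -0.035, -0.001], [-0.035, 0.999, 0.0], [0.001, 0.001, -1.0]]
wrist_force: [0.3, 1.0, -0.8]
width: 0.0855
grasp_force: 0.0
[-0.61092876  0.33133074  0.34164999  1.5414684  -0.1144567   1.28880814
  1.35188918]
```

View pics/w1.png

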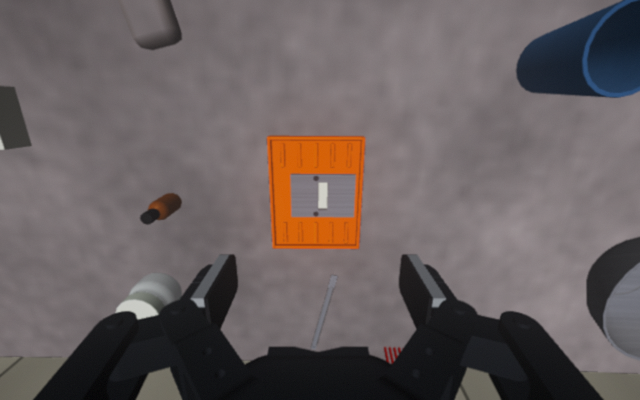

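The wrist view shows the orange tray spanning (268–365, 136–248), with the plate shifted right (+y) and the white slot at about (322,195). The vial is at left (165,207).

```bash
cat >> h.py <<'E'
def fit(p,m,z,name):
    c=max(cv2.findContours(m.astype(np.uint8),0,1)[0],key=cv2.contourArea)
    w=plane(None,c.reshape(-1,2),z,p)[:,:2]
    r=cv2.minAreaRect((w*1000).astype(np.float32));print(name,cv2.contourArea(c),r,cv2.boundingRect(c));return r
E
python3 - <<'E'
from h import *
import pickle
p,im,d=pickle.load(open("w1.pkl","rb"))
hsv=cv2.cvtColor(im,cv2.COLOR_BGR2HSV);H,S,V=[hsv[...,i] for i in range(3)]
b=np.zeros((400,640),bool);b[120:260,255:380]=1
fit(p,(H<22)&(S>150)&b,.036,"saver")
b[:]=0;b[172:219,300:345]=1
for t in(190,200,215): 
  fit(p,(V>t)&(S<60)&b,.03,"slot")
b[:]=0;b[160:230,280:360]=1
fit(p,(S<90)&b,.035,"plate")
att=p["attitude"];P=rays(p,np.stack(np.meshgrid(range(640),range(400)),-1).reshape(-1,2)).reshape(400,640,3)*d[...,None]@att.T+p["xyz"]
for uv in((305,195),(322,195),(340,195),(322,140),(322,244),(270,195),(363,195)): print(uv,P[uv[1],uv[0]].round(4))
print(im[195,312:334].tolist())
E
```

```text
saver 10229.5 ((580.6785888671875, 166.66854858398438), (131.78045654296875, 103.37085723876953), 1.786940336227417) (267, 136, 98, 113)
slot 158.5 ((581.6908569335938, 174.775390625), (28.827659606933594, 8.114176750183105), 2.087188243865967) (319, 183, 8, 25)
slot 132.5 ((581.1123657226562, 174.91209411621094), (7.617707252502441, 27.895687103271484), 89.07782745361328) (319, 183, 8, 24)Traceback (most recent call last):
  File "<stdin>", line 9, in <module>
  File "h.py", line 18, in fit
    c=max(cv2.findContours(m.astype(np.uint8),0,1)[0],key=cv2.contourArea)
ValueError: max() iterable argument is empty
```

```bash
python3 - <<'E'
from h import *
import pickle
p,im,d=pickle.load(open("w1.pkl","rb"))
hsv=cv2.cvtColor(im,cv2.COLOR_BGR2HSV);H,S,V=[hsv[...,i] for i in range(3)]
b=np.zeros((400,640),bool);b[160:230,280:360]=1
r=fit(p,(S<90)&b,.035,"plate")
b[:]=0;b[172:219,300:345]=1
fit(p,(V>170)&b,.035,"slot top"); fit(p,(V>170)&b,.027,"slot bot")
print(im[195,312:334].tolist(),p["xyz"])
E
python3 -m creep '[[[0,-1,0],[0,0,0.2],-1],[[0,-1,0],[0,0,0.2],-1],[[0,-1,0],[0,0,0.2],-1],[[0.35,-1,0],[0,0,0],-1],[[0.35,-1,0],[0,0,0],-1],[[0.35,-1,0],[0,0,0],-1],[[0.35,-1,0],[0,0,0],-1],[[0.35,-1,0],[0,0,0],-1]]' >/dev/null
python3 -m creep '[[[0.35,-1,0],[0,0,0],-1],[[0.35,-1,0],[0,0,0],-1],[[0.35,-1,0],[0,0,0],-1],[[0.35,-1,0],[0,0,0],-1],[[0,-1,0],[0,0,0],-1],[[0,-1,0],[0,0,0],-1]]' >/dev/null
python3 -m creep '[[[0,0,0],[0,0,0],-1],[[0,0,0],[0,0,0],-1],[[0,0,0],[0,0,0],-1],[[0,0,0],[0,0,0],-1]]'
python3 - <<'E'
from h import *
import pickle
p=eyes.camera_params("wrist");im,d=eyes.grab_frame("wrist");pickle.dump((p,im,d),open("w2.pkl","wb"));cv2.imwrite("pics/w2.png",im)
print(status.sense()["qpos"])
E
```

```text
plate 2600.0 ((580.5169067382812, 174.57545471191406), (49.63707733154297, 70.9388656616211), 2.022418975830078) (291, 174, 64, 43)
slot top 176.0 ((580.1084594726562, 174.7600555419922), (9.742210388183594, 28.720483779907227), 89.0135498046875) (318, 183, 10, 25)
slot bot 176.0 ((582.6544189453125, 174.9877471923828), (9.998533248901367, 29.47616195678711), 89.0135726928711) (318, 183, 10, 25)
[[126, 120, 126], [128, 122, 128], [129, 123, 128], [128, 122, 128], [125, 118, 126], [130, 126, 132], [157, 161, 164], [188, 195, 197], [198, 207, 208], [200, 208, 209], [200, 208, 209], [199, 207, 208], [200, 207, 209], [199, 208, 208], [194, 202, 202], [164, 168, 171], [135, 131, 135], [128, 122, 128], [130, 123, 129], [129, 122, 129], [132, 123, 129], [132, 125, 130]] [0.48334263 0.16610419 0.33905951]
t: 3.82
position: [0.4838, -0.1796, 0.2183]
ee_rot: [[-1.0, 0.012, -0.0], [0.012, 1.0, 0.001], [0.0, 0.001, -1.0]]
wrist_force: [-0.3, 0.0, -0.7]
width: 0.0857
grasp_force: 0.0
[-0.20452369  0.18042185  0.56853875  1.74129748 -0.10252575  1.24960673
  1.94793997]
```

View pics/w2.png

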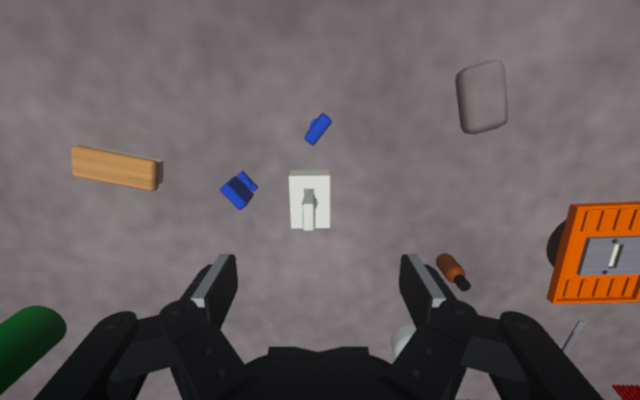

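The wrist view shows the holder's top face at about (290–330, 176–228), with the paddle's top near (308,217). The blue look-alikes are at (318,128) and (239,190).

```bash
python3 - <<'E'
from h import *
import pickle
p,im,d=pickle.load(open("w2.pkl","rb"))
cv2.imwrite("pics/w2c.png",cv2.resize(im[160:240,270:350],None,fx=7,fy=7,interpolation=cv2.INTER_NEAREST))
hsv=cv2.cvtColor(im,cv2.COLOR_BGR2HSV);H,S,V=[hsv[...,i] for i in range(3)]
print(V[166:236:2,309]);print(V[217,284:336]);print(V[200,284:336])
P=rays(p,np.stack(np.meshgrid(range(640),range(400)),-1).reshape(-1,2)).reshape(400,640,3)*d[...,None]@p["attitude"].T+p["xyz"]
Z=P[...,2];b=np.zeros((400,640),bool);b[160:240,280:340]=1
m=b&(Z>.07);print("paddle top",m.sum(),P[m].mean(0),P[m][:,2].max())
fit(p,m,.077,"padtop")
m=b&(Z>.024);fit(p,m&(Z<.036),.03,"holder")
print(p["xyz"])
E
```

```text
[130 131 139 142 143 206 212 213 213 213 213 185 137 138 137 140 141 141
 143 198 213 213 213 213 213 212 212 211 213 210 210 209 173 133 134]
[131 131 131 132 130 138 170 200 212 213 212 212 213 211 212 213 213 209
 191 192 204 211 213 213 213 214 212 210 197 167 143 178 209 214 213 213
 213 212 212 213 213 213 213 213 210 191 160 142 139 139 138 139]
[126 127 124 124 132 160 195 210 214 213 212 213 213 212 213 212 214 209
 183 153 141 140 143 142 142 141 142 139 131 115 103 115 136 183 209 214
 213 212 213 213 213 213 213 213 211 188 154 132 127 129 129 128]
paddle top 359 [ 0.50388817 -0.18918579  0.08837426] 0.3391818284161049
padtop 305.0 ((508.66400146484375, -189.58706665039062), (11.984314918518066, 30.005414962768555), 89.31786346435547) (302, 202, 13, 29)
holder 1561.0 ((509.7629089355469, -189.90402221679688), (65.70919799804688, 45.99916458129883), 0.02721458487212658) (288, 174, 42, 55)
[ 0.40288813 -0.17838018  0.33918183]
```

View pics/w2c.png

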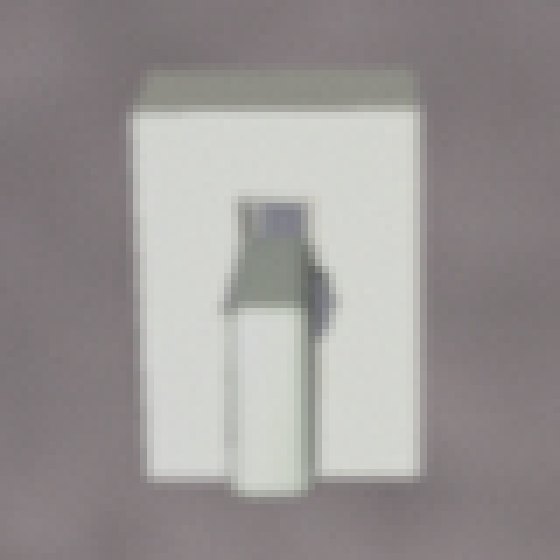

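```bash
python3 -m creep '[[[-0.5,-0.2,0],[0,0,0],0],[[-0.5,-0.2,0.5],[0,0,0],0],[[0,0,1],[0,0,0],0],[[0,0,1],[0,0,0],0],[[0,0,1],[0,0,0],0],[[0,0,0],[0,0,0],0],[[0,0,0],[0,0,0],0],[[0,0,0],[0,0,0],0]]' 60
python3 - <<'E'
from h import *
import pickle
p=eyes.camera_params("wrist");im,d=eyes.grab_frame("wrist");pickle.dump((p,im,d),open("w3.pkl","wb"));cv2.imwrite("pics/w3.png",im)
P=rays(p,np.stack(np.meshgrid(range(640),range(400)),-1).reshape(-1,2)).reshape(400,640,3)*d[...,None]@p["attitude"].T+p["xyz"]
hsv=cv2.cvtColor(im,cv2.COLOR_BGR2HSV);V=hsv[...,2];Z=P[...,2]
m=(Z>.068)&(Z<.085)&(V>180)
fit(p,m,.077,"padtop")
E
```

```text
t: 4.53
position: [0.5091, -0.1915, 0.1322]
ee_rot: [[-1.0, 0.014, 0.001], [0.014, 1.0, -0.0], [-0.001, -0.0, -1.0]]
wrist_force: [0.0, -0.2, -0.4]
width: 0.0426
grasp_force: 0.0
padtop 529.0 ((509.375244140625, -190.35548400878906), (10.252131462097168, 27.615697860717773), 89.78361511230469) (312, 211, 16, 38)
```

View pics/w3.png

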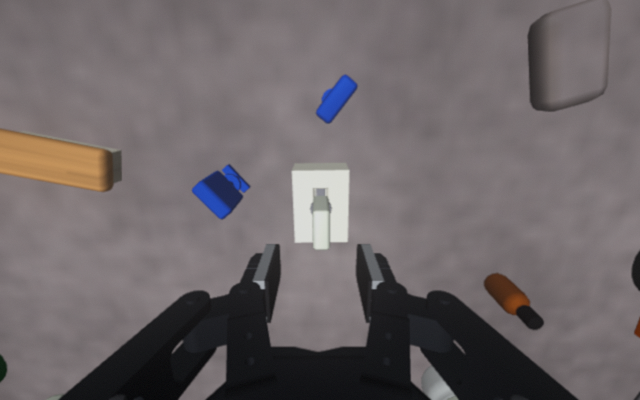

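The wrist view shows the paddle top at (320,230), centred between the pads and clear of the blue look-alikes. I descend and grip.

```bash
python3 -m creep '[[[0,0.04,0.7],[0,0,-0.1],0],[[0,0,0.7],[0,0,0],0],[[0,0,0.7],[0,0,0],0],[[0,0,0.58],[0,0,0],0],[[0,0,0],[0,0,0],0],[[0,0,0],[0,0,0],0],[[0,0,0],[0,0,0],0]]' 
python3 -m creep '[[[0,0,0],[0,0,0],1],[[0,0,0],[0,0,0],1],[[0,0,0],[0,0,0],1],[[0,0,0],[0,0,0],1],[[0,0,0],[0,0,0],1],[[0,0,0],[0,0,0],1],[[0,0,0],[0,0,0],1],[[0,0,0],[0,0,0],1]]' 60
```

```text
t: 5.17
position: [0.5094, -0.1912, 0.0656]
ee_rot: [[-1.0, 0.007, 0.002], [0.007, 1.0, -0.001], [-0.002, -0.001, -1.0]]
wrist_force: [0.1, 0.1, -1.3]
width: 0.0427
grasp_force: 0.0
t: 5.83
position: [0.509, -0.191, 0.0649]
ee_rot: [[-1.0, 0.007, 0.002], [0.007, 1.0, -0.0], [-0.002, -0.0, -1.0]]
wrist_force: [-0.4, 1.4, 6.4]
width: 0.0111
grasp_force: 58.4
```

```bash
python3 -m creep '[[[0,0,-0.3],[0,0,0],1],[[0,0,-0.5],[0,0,0],1],[[0,0,-0.7],[0,0,0],1],[[0,0,-1],[0,0,0],1],[[0,0,-1],[0,0,0],1],[[0,0,-0.9],[0,0,0],1],[[0,0,0],[0,0,0],1],[[0,0,0],[0,0,0],1]]' 
python3 - <<'E'
from h import *
import pickle
s=status.sense()
p=eyes.camera_params("wrist");im,d=eyes.grab_frame("wrist");pickle.dump((p,im,d,s),open("w4.pkl","wb"));cv2.imwrite("pics/w4.png",im[130:330,220:420].repeat(3,0).repeat(3,1))
E
```

```text
t: 6.5
position: [0.5091, -0.1912, 0.176]
ee_rot: [[-1.0, 0.007, 0.004], [0.007, 1.0, -0.001], [-0.004, -0.001, -1.0]]
wrist_force: [-0.1, 0.3, -1.0]
width: 0.0109
grasp_force: 58.4
```

View pics/w4.png

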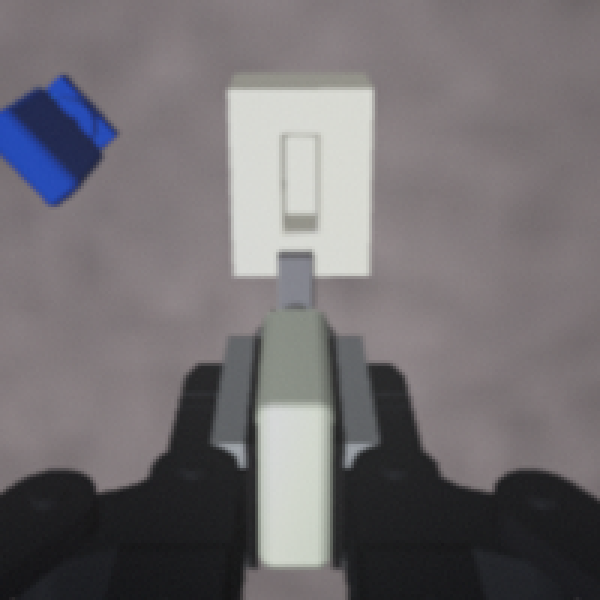

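```bash
python3 - <<'E'
from h import *
import pickle
p,im,d,s=pickle.load(open("w4.pkl","rb"))
R=np.array(s["ee_rot"]);o=np.array(s["position"])
def rel(u,v,z): return ((plane(None,[[u,v]],o[2]+z,p)[0]-o)@R*1000).round(1)
g=cv2.cvtColor(im,cv2.COLOR_BGR2GRAY)
for v in(218,224,230): 
    r=g[v,300:340];e=300+np.array(sorted(np.argsort(-abs(np.diff(r.astype(int))))[:4]));print(v,e,r[8:30].tolist())
print("bar end bottom L,R",rel(220+278/3,214,-.055),rel(220+314/3,214,-.055))
print("paddle top near edge L R",rel(220+257/3,130+404/3,.012),rel(220+331/3,130+404/3,.012))
print("paddle top far L R",rel(220+258/3,130+566/3,.012),rel(220+330/3,130+566/3,.012))
print("pocket",plane(None,[[220+300/3,130+182/3]],.03,p))
E
```

```text
218 [311 312 323 324] [216, 216, 217, 212, 181, 145, 136, 135, 135, 136, 135, 135, 134, 134, 132, 131, 159, 198, 215, 216, 217, 215]
224 [322 323 324 325] [129, 129, 129, 130, 136, 137, 136, 134, 133, 135, 134, 134, 133, 135, 134, 123, 110, 117, 126, 127, 125, 125]
230 [322 323 324 325] [136, 135, 134, 133, 135, 137, 135, 135, 132, 129, 128, 127, 129, 132, 132, 123, 113, 120, 133, 135, 133, 133]
bar end bottom L,R [11.5 -3.3 55. ] [11.5  4.7 55. ]
paddle top near edge L R [ 14.1  -5.2 -12. ] [ 14.1   5.7 -12.1]
paddle top far L R [-15.   -5.4 -11.9] [-15.    5.9 -11.9]
pocket [[ 0.50949726 -0.18920058  0.03      ]]
```

The crop shows the toggle lifted upright in the pads, with the pocket empty at (300,182) and the bar end at (296,254). I carry it over to the saver.

```bash
python3 -m creep '[[[0,0.25,0],[0,0,-0.48],1],[[-0.22,0.5,0],[0,0,0],1],[[-0.22,0.85,0],[0,0,0],1],[[-0.22,1,0],[0,0,0],1],[[-0.22,1,0],[0,0,0],1],[[-0.22,1,0],[0,0,0],1],[[-0.22,1,0],[0,0,0],1],[[-0.22,1,0],[0,0,0],1]]' >/dev/null
python3 -m creep '[[[-0.22,1,0],[0,0,0],1],[[-0.22,1,0],[0,0,0],1],[[-0.22,1,0],[0,0,0],1],[[-0.22,1,0],[0,0,0],1],[[-0.22,1,0],[0,0,0],1],[[-0.22,1,0],[0,0,0],1],[[-0.22,1,0],[0,0,0],1],[[-0.17,0.6,0],[0,0,0],1]]' >/dev/null
python3 -m creep '[[[0,0.3,0.3],[0,0,0],1],[[0,0,0.6],[0,0,0],1],[[0,0,0.6],[0,0,0],1],[[0,0,0.5],[0,0,0],1],[[0,0,0.5],[0,0,0],1],[[0,0,0],[0,0,0],1],[[0,0,0],[0,0,0],1],[[0,0,0],[0,0,0],1]]'
```

```text
t: 8.55
position: [0.5787, 0.1738, 0.1118]
ee_rot: [[-1.0, -0.031, 0.001], [-0.031, 1.0, 0.0], [-0.001, 0.0, -1.0]]
wrist_force: [-0.3, -0.3, -0.1]
width: 0.0112
grasp_force: 58.4
```

```bash
python3 -m creep '[[[0,0,0.3],[0,0,0],1],[[0,0,0.1],[0,0,0],1],[[0,0,0],[0,0,0],1],[[0,0,0],[0,0,0],1]]'
python3 - <<'E'
from h import *
import pickle
s=status.sense()
p=eyes.camera_params("wrist");im,d=eyes.grab_frame("wrist");pickle.dump((p,im,d,s),open("w5.pkl","wb"));cv2.imwrite("pics/w5.png",im[180:280,250:390].repeat(5,0).repeat(5,1))
E
```

```text
t: 8.88
position: [0.5782, 0.1741, 0.1012]
ee_rot: [[-0.999, -0.032, -0.0], [-0.032, 0.999, -0.0], [0.0, -0.0, -1.0]]
wrist_force: [0.5, 0.1, -0.9]
width: 0.011
grasp_force: 58.4
```

View pics/w5.png

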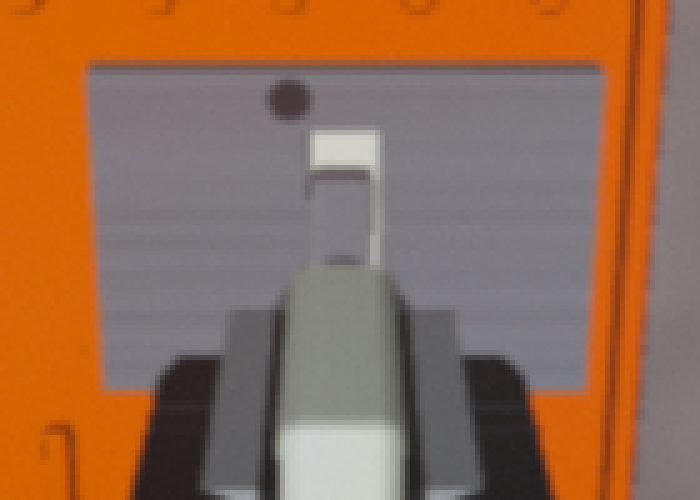

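The crop shows the bar (crop columns 311–370) above the slot (308–382). The near slot edge is at row 129 and the bar's near foot edge at row 172.

```bash
python3 - <<'E'
from h import *
import pickle
p,im,d,s=pickle.load(open("w5.pkl","rb"))
R=np.array(s["ee_rot"]);o=np.array(s["position"])
def rel(u,v,z): return ((plane(None,[[u/5+249.5,v/5+179.5]],z,p)[0]-o)@R*1000).round(2)
print("slot L/R",rel(308,150,.035),rel(382,150,.035),"top edge",rel(345,129,.035))
print("slot plate L/R top row",rel(90,68,.035),rel(605,68,.035),rel(105,390,.035),rel(588,390,.035))
print("hole",rel(289,101,.035))
print("bar L/R",rel(311,172,.046),rel(370,172,.046),rel(311,172,.049),rel(370,172,.049))
g=cv2.cvtColor(im,cv2.COLOR_BGR2GRAY)
for v in(208,210,217,222,227): print(v,g[v,306:332].tolist())
print(g[200:236,319].tolist())
E
```

```text
slot L/R [10.48 -4.68 66.24] [10.49  5.76 66.24] top edge [13.63  0.54 66.24]
slot plate L/R top row [ 22.58 -34.73  66.24] [22.6  36.46 66.24] [-27.83 -35.31  66.23] [-27.79  36.88  66.23]
hole [17.77 -7.27 66.24]
bar L/R [11.49 -4.01 55.24] [11.49  3.86 55.24] [12.67 -3.94 52.24] [12.68  3.8  52.24]
208 [125, 124, 124, 123, 116, 129, 176, 204, 210, 209, 209, 208, 209, 208, 208, 208, 208, 210, 204, 178, 142, 123, 122, 124, 123, 126]
210 [124, 125, 125, 124, 119, 128, 177, 204, 209, 209, 208, 207, 208, 208, 209, 208, 208, 208, 203, 178, 142, 127, 124, 125, 126, 125]
217 [125, 124, 123, 125, 118, 105, 112, 126, 129, 126, 126, 127, 126, 126, 127, 126, 123, 123, 137, 148, 137, 125, 122, 123, 122, 124]
222 [120, 120, 121, 119, 121, 121, 126, 129, 129, 127, 127, 126, 126, 127, 126, 127, 125, 121, 139, 153, 141, 124, 122, 121, 121, 122]
227 [122, 123, 123, 123, 123, 122, 125, 129, 129, 127, 126, 127, 129, 127, 125, 125, 124, 130, 163, 162, 137, 124, 124, 125, 125, 124]
[122, 124, 122, 122, 124, 138, 173, 204, 208, 208, 208, 207, 195, 147, 99, 98, 118, 126, 127, 125, 128, 127, 127, 126, 126, 126, 128, 127, 127, 127, 122, 104, 99, 123, 132, 133]
```

```bash
python3 -m creep '[[[0,0.026,0.1],[0,0,0],1],[[0,0,0.1],[0,0,0],1],[[0,0,0.1],[0,0,0],1],[[0,0,0],[0,0,0],1],[[0,0,0],[0,0,0],1]]'
python3 -m creep '[[[0,0,0.1],[0,0,0],1],[[0,0,0.1],[0,0,0],1],[[0,0,0.1],[0,0,0],1],[[0,0,0],[0,0,0],1],[[0,0,0],[0,0,0],1]]'
```

```text
t: 9.35
position: [0.5781, 0.1747, 0.0935]
ee_rot: [[-0.999, -0.032, -0.001], [-0.032, 0.999, -0.0], [0.001, -0.0, -1.0]]
wrist_force: [-0.2, 0.9, -1.2]
width: 0.011
grasp_force: 58.4
t: 9.77
position: [0.5781, 0.1747, 0.086]
ee_rot: [[-0.999, -0.032, -0.0], [-0.032, 0.999, -0.0], [0.0, -0.0, -1.0]]
wrist_force: [-0.1, 1.0, -0.6]
width: 0.0112
grasp_force: 58.4
```

```bash
python3 -m creep '[[[0,0,0.1],[0,0,0],1],[[0,0,0.1],[0,0,0],1],[[0,0,0],[0,0,0],1],[[0,0,0],[0,0,0],1]]'
python3 -m creep '[[[0,0,0.1],[0,0,0],1],[[0,0,0.1],[0,0,0],1],[[0,0,0],[0,0,0],1],[[0,0,0],[0,0,0],1]]'
```

```text
t: 10.1
position: [0.5784, 0.1748, 0.0815]
ee_rot: [[-1.0, -0.032, 0.0], [-0.032, 1.0, 0.0], [-0.0, 0.0, -1.0]]
wrist_force: [-0.5, 0.5, 2.2]
width: 0.0113
grasp_force: 58.6
t: 10.43
position: [0.5785, 0.1748, 0.0764]
ee_rot: [[-1.0, -0.032, 0.0], [-0.032, 1.0, 0.0], [-0.0, 0.0, -1.0]]
wrist_force: [0.6, -0.3, 3.8]
width: 0.0115
grasp_force: 58.9
```

```bash
python3 -m creep '[[[0,0,0.1],[0,0,0],1],[[0,0,0.06],[0,0,0],1],[[0,0,0],[0,0,0],1],[[0,0,0],[0,0,0],1]]'
python3 -m creep '[[[0,0,0.03],[0,0,0],1],[[0,0,0],[0,0,0],1],[[0,0,0],[0,0,0],1]]'
```

```text
t: 10.77
position: [0.5785, 0.1748, 0.0724]
ee_rot: [[-0.999, -0.032, 0.0], [-0.032, 0.999, 0.0], [-0.0, 0.0, -1.0]]
wrist_force: [0.4, 0.1, 5.1]
width: 0.0113
grasp_force: 59.1
t: 11.02
position: [0.5785, 0.1748, 0.0718]
ee_rot: [[-0.999, -0.032, 0.0], [-0.032, 0.999, 0.0], [-0.0, 0.0, -1.0]]
wrist_force: [-0.5, -0.1, 5.5]
width: 0.0113
grasp_force: 59.1
```

```bash
python3 -m creep '[[[0,0,0.03],[0,0,0],1],[[0,0,0],[0,0,0],1],[[0,0,0],[0,0,0],1]]' | egrep 'pos|wrist'
python3 -m creep '[[[0,0,0.03],[0,0,0],1],[[0,0,0],[0,0,0],1],[[0,0,0],[0,0,0],1]]' | egrep 'pos|wrist'
```

```text
position: [0.5785, 0.1748, 0.071]
wrist_force: [1.4, -0.3, 5.9]
position: [0.5785, 0.1748, 0.0703]
wrist_force: [0.7, 0.6, 5.9]
```

```bash
python3 -m creep '[[[0,0,0.03],[0,0,0],1],[[0,0,0],[0,0,0],1],[[0,0,0],[0,0,0],1]]' | egrep 'pos|wrist'
```

```text
position: [0.5785, 0.1748, 0.0699]
wrist_force: [-0.4, -0.4, 7.4]
```

```bash
python3 -m creep '[[[0,0,-0.045],[0,0,0],1],[[0,0,0],[0,0,0],1],[[0,0.001,0],[0,0,0.3],1],[[0,0.003,0],[0,0,0.7],1],[[0,0.003,0],[0,0,0.7],1],[[0,0.001,0],[0,0,0.3],1],[[0,0,0],[0,0,0],1]]' | egrep -v 'grasp'
python3 -c "
from h import *
s=status.sense();print(s['wrist_torque'],s['qpos'])"
```

```text
t: 12.35
position: [0.5785, 0.175, 0.0707]
ee_rot: [[-0.992, 0.13, 0.0], [0.13, 0.992, 0.0], [-0.0, 0.0, -1.0]]
wrist_force: [0.4, 0.6, 5.6]
width: 0.0113
[-0.01052963 -0.11614383 -0.05506844] [-0.63524793  0.50897611  0.38259576  1.6613534  -0.21601073  1.01272536
  1.25893327]
```

```bash
python3 -m creep '[[[0,0.003,0],[0,0,0.8],1],[[0,0.003,0],[0,0,0.8],1],[[0,0.003,0],[0,0,0.8],1],[[0,0.003,0],[0,0,0.8],1],[[0,0.003,0],[0,0,0.8],1],[[0,0.003,0],[0,0,0.8],1],[[0,0.003,0],[0,0,0.6],1],[[0,0,0],[0,0,0],1]]' | egrep -v 'grasp'
python3 -c "
from h import *
s=status.sense();print(s['wrist_torque'])"
```

```text
t: 13.02
position: [0.5786, 0.1754, 0.0706]
ee_rot: [[-0.845, 0.534, 0.0], [0.534, 0.845, -0.0], [-0.0, 0.0, -1.0]]
wrist_force: [-0.0, 0.2, 5.4]
width: 0.0113
[ 0.03144451 -0.02502689 -0.00057591]
```

```bash
python3 -m creep '[[[0,0.003,0],[0,0,0.8],1],[[0,0.003,0],[0,0,0.8],1],[[0,0.003,0],[0,0,0.8],1],[[0,0.003,0],[0,0,0.8],1],[[0,0.003,0],[0,0,0.8],1],[[0,0.003,0],[0,0,0.8],1],[[0,0.003,0],[0,0,0.6],1],[[0,0,0],[0,0,0],1]]' | egrep -v 'grasp'
python3 -m creep '[[[0,0.003,0],[0,0,0.8],1],[[0,0.003,0],[0,0,0.8],1],[[0,0.003,0],[0,0,0.8],1],[[0,0.003,0],[0,0,0.8],1],[[0,0.003,0],[0,0,0.7],1],[[0,0.003,0],[0,0,0.6],1],[[0,0,0],[0,0,0.5],1],[[0,0,0],[0,0,0],1]]' | egrep -v 'grasp'
python3 -c "
from h import *
s=status.sense();print(s['wrist_torque'])"
```

```text
t: 13.68
position: [0.5789, 0.1758, 0.0706]
ee_rot: [[-0.544, 0.839, 0.0], [0.839, 0.544, -0.0], [-0.0, 0.0, -1.0]]
wrist_force: [0.5, 0.4, 4.8]
width: 0.0112
t: 14.35
position: [0.5793, 0.176, 0.0706]
ee_rot: [[-0.175, 0.985, 0.0], [0.985, 0.175, -0.0], [-0.0, 0.0, -1.0]]
wrist_force: [0.4, -1.0, 5.3]
width: 0.0115
[ 0.05317705 -0.0522331  -0.05907449]
```

```bash
python3 -m creep '[[[0,0.002,0],[0,0,0.6],1],[[0,0.002,0],[0,0,0.6],1],[[0,0.002,0],[0,0,0.5],1],[[0,0,0],[0,0,0.3],1],[[0,0,0],[0,0,0],1],[[0,0,0],[0,0,0],1]]' | egrep -v 'grasp'
python3 -c "
from h import *
s=status.sense();print(s['wrist_torque'])"
python3 -m creep '[[[0,0,0],[0,0,0.3],1],[[0,0,0],[0,0,0.1],1],[[0,0,0],[0,0,0],1],[[0,0,0],[0,0,0],1]]' | egrep -v 'grasp'
python3 -c "
from h import *
s=status.sense();print(s['wrist_torque'])"
```

```text
t: 14.85
position: [0.5795, 0.1761, 0.0706]
ee_rot: [[-0.018, 1.0, 0.0], [1.0, 0.018, 0.0], [0.0, 0.0, -1.0]]
wrist_force: [0.5, 0.8, 5.1]
width: 0.0111
[ 0.04044629 -0.00186384 -0.0323675 ]
t: 15.18
position: [0.5795, 0.176, 0.0706]
ee_rot: [[0.014, 1.0, 0.0], [1.0, -0.014, 0.0], [0.0, 0.0, -1.0]]
wrist_force: [0.4, 0.1, 5.3]
width: 0.0109
[-0.01700024 -0.09040197  0.00500294]
```

```bash
python3 -m creep '[[[0,0,0],[0,0,0.2],1],[[0,0,0],[0,0,0.2],1],[[0,0,0],[0,0,0],1],[[0,0,0],[0,0,0],1]]' | egrep -v 'grasp'
python3 -c "
from h import *
s=status.sense();print(s['wrist_torque'])"
```

```text
t: 15.52
position: [0.5797, 0.176, 0.0707]
ee_rot: [[0.045, 0.999, 0.001], [0.999, -0.045, -0.0], [0.0, 0.001, -1.0]]
wrist_force: [0.7, -0.2, 5.0]
width: 0.011
[-0.06517615 -0.34015255  0.01019274]
```

```bash
python3 -m creep '[[[0,0,-0.06],[0,0,-0.15],1],[[0,0,-0.08],[0,0,0],1],[[0,0,-0.08],[0,0,0],1],[[0,0,-0.06],[0,0,0],1],[[0,0,0],[0,0,0],1],[[0,0,0],[0,0,0],1]]' | egrep -v 'grasp'
python3 -c "
from h import *
s=status.sense();print(s['wrist_torque'])"
```

```text
t: 16.02
position: [0.5796, 0.1759, 0.0777]
ee_rot: [[0.034, 0.999, 0.001], [0.999, -0.034, 0.0], [0.0, 0.001, -1.0]]
wrist_force: [2.9, -0.9, 4.6]
width: 0.0111
[-0.11084598 -0.76822826 -0.02155843]
```

```bash
python3 -m creep '[[[0,0.03,-0.02],[0,0,0],1],[[0,0,-0.02],[0,0,0],1],[[0,0,0],[0,0,0],1],[[0,0,0],[0,0,0],1]]' | egrep -v 'grasp'
python3 -c "
from h import *
s=status.sense();print(s['wrist_torque'])"
```

```text
t: 16.35
position: [0.5797, 0.1759, 0.0782]
ee_rot: [[0.034, 0.999, -0.001], [0.999, -0.034, -0.0], [-0.0, -0.001, -1.0]]
wrist_force: [1.3, -0.3, 3.6]
width: 0.0115
[-0.10668496 -0.24772577  0.03635342]
```

```bash
python3 -m creep '[[[0,0.03,-0.02],[0,0,0],1],[[0,0,0],[0,0,0],1],[[0,0,-0.02],[0,0,0],1],[[0,0,0],[0,0,0],1],[[0,0,0],[0,0,0],1]]' | egrep -v 'grasp'
python3 -c "
from h import *
s=status.sense();print(s['wrist_torque'])"
```

```text
t: 16.77
position: [0.58, 0.176, 0.0789]
ee_rot: [[0.033, 0.999, -0.002], [0.999, -0.033, -0.0], [-0.0, -0.002, -1.0]]
wrist_force: [-3.0, -0.3, 1.4]
width: 0.0112
[-0.03000257  0.69099082  0.02714966]
```

```bash
python3 -m creep '[[[0,-0.025,0],[0,0,0],1],[[0,0,0],[0,0,0],1],[[0,0,0],[0,0,0],1],[[0,0,0],[0,0,0],0.4],[[0,0,0],[0,0,0],0],[[0,0,0],[0,0,0],0],[[0,0,0],[0,0,0],0],[[0,0,0],[0,0,0],0]]'
python3 -m creep '[[[0,0,-0.4],[0,0,0],0],[[0,0,-0.8],[0,0,0],0],[[0,0,-0.8],[0,0,0],0],[[0,0,-0.8],[0,0,0],0],[[0,0,-0.8],[0,0,0],0],[[0,0,0],[0,0,0],0],[[0,0,0],[0,0,0],0],[[0,0,0],[0,0,0],0]]'
python3 - <<'E'
from h import *
import pickle
s=status.sense()
p=eyes.camera_params("wrist");im,d=eyes.grab_frame("wrist");pickle.dump((p,im,d,s),open("w6.pkl","wb"));cv2.imwrite("pics/w6.png",im)
P=rays(p,np.stack(np.meshgrid(range(640),range(400)),-1).reshape(-1,2)).reshape(400,640,3)*d[...,None]@p["attitude"].T+p["xyz"]
m=(P[...,2]>.075)&(P[...,2]<.105)&(abs(P[...,0]-.58)<.03)&(abs(P[...,1]-.175)<.03)&(im.min(2)>120)
print(np.median(P[m],0)); fit(p,m,.091,"padtop")
E
```

```text
t: 17.43
position: [0.5804, 0.176, 0.0796]
ee_rot: [[0.034, 0.999, 0.0], [0.999, -0.034, 0.0], [0.0, 0.0, -1.0]]
wrist_force: [-0.6, -0.9, -0.1]
width: 0.0426
grasp_force: 0.0
t: 18.1
position: [0.58, 0.176, 0.1694]
ee_rot: [[0.033, 0.999, -0.0], [0.999, -0.033, 0.0], [0.0, -0.0, -1.0]]
wrist_force: [0.1, -0.1, -0.0]
width: 0.0424
grasp_force: 0.0
[0.58074712 0.17655457 0.09123818]
padtop 509.0 ((580.7666625976562, 176.3079071044922), (28.648761749267578, 11.569348335266113), 88.08300018310547) (310, 200, 16, 36)
```

View pics/w6.png

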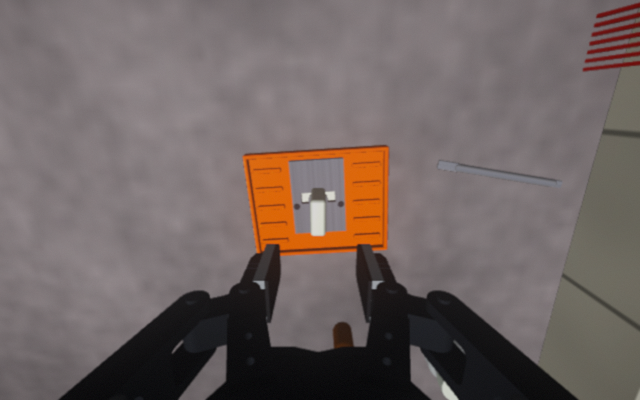

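The wrist view shows the toggle standing crosswise in the slot at (318,215). Its top is at z = 0.091 m, as expected when seated, and the gripper is clear.

```bash
python3 -c "
from h import *
print(manip.hand_in())"
```

```text
the job is handed in; nothing more can be done
None
```

The T-toggle is through the slot, turned about 94° clockwise (I felt no clear stop), sprung up crosswise at the seated height and released; the job is handed in at about 18 s, with no verdict shown.

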